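# Shift the stage-drive selector into third

### The arm

A 6-joint arm with a two-finger parallel gripper is mounted at the origin on the work surface. World frame = base frame: x ahead of the robot, y to its left, z up, the work surface at z = 0. Lengths are in mm, angles in rad, forces in N, time in s.
With the tool pointing down it reaches from about 325 to 900 mm from the base axis. Payload 6.1 kg.
Tool frame: the origin (TCP) lies between the finger pads; the fingertips stand 22 mm ahead of it and the grasp point (between the pads) lies 3 mm ahead of it (env.tip_reach is the distance from the TCP to the fingertips, in mm); z points along the fingers, y is the line along which they close (so a half turn about z gives the same grasp; the last joint's range is limited). The gripper opens to 85 mm and grips with 20 to 120 N. Pads are 22 mm wide; open, the fingers measure 114 mm over their backs; the gripper's body (76 mm by 85 mm) begins 54 mm behind the grasp point. The pads swing forward as they close: fully open they stand 13 mm farther back than shut.
Start: joints at [-1.261, 0.22, 1.526, -0, 1.395, -0.126], TCP at [263.827, -566.579, 253.3] pointing down, gripper open.
Joint ranges: [-2.98, 2.98], [-0.91, 2.08], [0.09, 2.57], [-1.24, 4.39], [0.2, 2.65], [-2.68, 2.68]. Speed limits (rad/s): [2.57, 2.57, 3.01, 3.14, 3.14, 3.14].

### API

Orientations are given as a unit quaternion [w, x, y, z].
In Python, from workcell import env gives the robot as it stands.
- The arm moves only by the tool servo_tool, never from a script. Its argument "increments" is a list of rows, each an object with "jaw": the opening, from 0 (shut) to 1 (fully open); "linear": the shift along the tool's x, y, z in m, a list of three; "yaw": the turn about the tool's z in rad. A call has 1 to 12 rows; each row is the pose to reach, as a shift and turn from the pose commanded when the call began, along the tool's axes at that moment; what a row does not reach only later rows make up. A row lasts 1/8 s, in which the tool goes at most 62.5 mm and 10.7 degrees, less where a joint would pass 70% of its speed; a pose out of reach is approached as far as the arm can. A call with a gripper value outside its range is refused whole. The fingers move at their own pace and stop on an object; "newtons" is the grip in N (left out, the last holds). Time passes only in rows, so rows that repeat a pose let the fingers close. It gives the time, the measured TCP pose, the force, the opening and the grip force at its end, in the units of the state.
- env.sense(): the state, without advancing time (a new reading comes with each control period).
- env.grab_frame(name): name is "side" or "top"; returns a dict with "image" (420x560x3 uint8, red, green, blue), "vertical_fov" (degrees; the focal length in pixels is half the picture's height over the tangent of half this angle, whatever the lens; pixels are square), "cx", "cy" (the principal point, pixels), "origin" and "orientation" of the camera in the world. Camera axes: x right, y down, z forward; pixel columns grow to the right and rows downward; lengths in mm; the calibration is good to about 2 mm. A picture is of the moment at which its call begins. There is no depth.
- env.close_job(): hands the job in; it is judged then, once.
The state is a dict: "t": time; "qpos": joint angles; "qd": joint speeds; "joint_efforts": joint torques, N m; "tool_pos": TCP position; "ee_rot": TCP orientation; "force": force on the tool from outside, world axes, zero at the start; "moment": the same for the moment, N m; "gripper_width": finger opening in mm; "finger_force": force on a finger pad.
Only numpy, scipy, OpenCV 4.12 (cv2) and the standard library are available. Lean on these libraries where they do the work, as an engineer would, in place of code of your own. Each camera call takes 0.05 s, during which the arm holds its last target. There are 200 camera calls.

### The job

Put the measuring stage's drive selector, the lever in the H-shaped gate, into its third slot, the forward one (away from the robot) of the right leg: push the lever along its left leg to the crossing, then across to the right, then forward until it is fully home, and leave it there. Only push the lever with the fingertips or the outside of the fingers, without taking it between the fingers and without forcing it; leave the lock lever in the straight slot and everything lying about as they are.

Things in the scene. Friction and masses are not known exactly. Their poses are not given: they have to be found in the camera images.
- console: the drive selector: a fixed grey box 180 x 180 x 89 mm with an aluminium top plate (z = 89 mm) cut by a black H-shaped gate; origin at the centre of its underside. Its +x is forward (away from the robot), +y is left seen from the robot. It stands left or right of the lock box, turned up to 0.3 rad
- gate_centre (a point): middle of the H's crossing, on the plate's top face, console axes. Legs run along x at y = +18 mm (left) and -18 mm (right), ending at x = +-26 mm, joined by a crossing along y at x = 0; slots 15 mm wide. First slot: left leg, forward; second: left, rear; third: right leg, forward; fourth: right, rear
- knob (a point): centre of the drive selector's black knob: a cylinder 30 mm in diameter and 44 mm long on a 10 mm steel stem that tilts about a pivot 153 mm below this point. Upright, it is 165 mm above the table; it moves about 37 mm to either side and 41 mm fore and aft of the gate's centre. Its z axis runs up the stem
- knob_top (a point): centre of the flat top of the drive selector's knob, 22 mm above the knob's centre along the stem
- stem (a point): point on the bare 10 mm steel stem of the drive selector, 38 mm below the knob's centre
- across (a joint): tilt of the drive selector to the side, rad: 0 in the middle of the crossing, positive to the right (console -y); about -0.24 in the left leg, +0.24 in the right leg (+-0.03 play). It starts in the left leg. Not sprung: the lever stays where it is left (1 to 2 N at the knob moves it); the gate's edges stop it
- fore (a joint): tilt of the drive selector fore and aft, rad: 0 at the crossing (+-0.035 play there), positive forward (console +x); about +0.26 when fully home in a forward slot, -0.26 in a rear slot. It starts anywhere between these along the left leg
- lock_box: the column lock: a fixed box of the same size and look, but with one straight slot along its x; origin at the centre of its underside. Not to be worked
- lock (a joint): tilt of the lock lever in the straight slot, rad, positive forward, +-0.275; must be left as it is
- lock_knob (a point): centre of the lock lever's knob, same sizes as the drive selector's; a bystander
- fit_deck: chrome pipe fitting, 28 mm across, 32 mm high, standing upright; origin at the centre of its underside; a bystander, on the console's top plate near its rear left corner
- fit_a: chrome pipe fitting, 28 mm across, 32 mm high, standing upright; origin at the centre of its underside; a bystander, on the table just beyond the console
- fit_b: chrome pipe fitting, 28 mm across, 32 mm high, standing upright; origin at the centre of its underside; a bystander, on the table just beyond the lock box
- ring_gauge: steel setting ring, 52 mm outside, 30 mm hole, 18 mm high, lying flat on the table beyond the console; origin at the centre of its underside; a bystander
- blue_part: blue anodised cup, 36 mm across, 30 mm high, on the table on the robot's side of the console; origin at the centre of its underside; a bystander
- t_wrench: T-wrench lying on the table beyond the lock box: blue bar 95 mm along its y, 20 mm thick, steel shank to 79 mm along +x; origin under the middle of the bar; a bystander
- gauge_box: closed wooden box 50 x 70 x 28 mm on the table on the robot's side of the lock box; origin at the centre of its underside; a bystander
- lever: the drive selector's lever itself (stem and knob), about 0.2 kg; origin at its pivot, 12 mm above the table on the console's axis; z up the stem, x the console's forward when upright

How it is judged:
By the outcome, as a careful person would: the job done as asked, in the order asked, and still so for the second after the job is handed in, with the robot touching nothing.
It also fails if it takes over 72 s, if anything falls off the work surface, if the arm or the gripper's body presses on something with over 40 N, if the wrist force passes 120 N, or if a joint passes its speed limit or range.

## Working session

There is one attempt and no reset: what is moved stays moved. The work goes in short steps, Python scripts to look and compute and a tool call to move; the robot and the scene stay as the last step left them, time stands still between calls to the robot, and variables do not carry over. Pictures are saved under pics/ and viewed, at most 12 in all, crops included, and the job is handed in when it is done.

Besides the shell and the picture viewer there is one more tool, called after "Request:" as name(argument=value, ...) on one line, values as JSON. servo_tool: Moves the arm, as the interface text tells. Its arguments: {"type":"object","properties":{"increments":{"type":"array"},"newtons":{"type":"number"}},"required":["increments"]}

```bash
mkdir -p pics
cat > h.py <<'E'
import numpy as np,cv2
from scipy.spatial.transform import Rotation as R
from workcell import env
def rot(q): return R.from_quat([q[1],q[2],q[3],q[0]]).as_matrix()
def f(d): return d["image"].shape[0]/2/np.tan(np.radians(d["vertical_fov"]/2))
def proj(d,p):
    c=(np.atleast_2d(p)-d["origin"])@rot(d["orientation"])
    return c[:,:2]/c[:,2:]*f(d)+[d["cx"],d["cy"]]
def ray(d,u,v):
    return rot(d["orientation"])@[(u-d["cx"])/f(d),(v-d["cy"])/f(d),1]
def atz(d,u,v,z):
    r=ray(d,u,v);o=np.array(d["origin"]);return o+r*(z-o[2])/r[2]
def tri(d1,p1,d2,p2):
    a,b=ray(d1,*p1),ray(d2,*p2);o1,o2=np.array(d1["origin"]),np.array(d2["origin"])
    s=np.linalg.lstsq(np.c_[a,-b],o2-o1,rcond=None)[0]
    return (o1+a*s[0]+o2+b*s[1])/2, np.linalg.norm(o1+a*s[0]-o2-b*s[1])
def snap(n,name):
    d=env.grab_frame(n);cv2.imwrite(f"pics/{name}.png",d["image"][:,:,::-1]);return d
E
python3 - <<'E'
from h import *
import pickle
D={}
for n in("side","top"):
    D[n]=snap(n,n+"0");d=D[n];print(n,d["vertical_fov"],d["cx"],d["cy"],d["origin"],d["orientation"])
pickle.dump(D,open("d0.pkl","wb"))
print(env.sense())
E
```

```text
side 57.942649334035494 281.43550992966675 210.3551637062371 [ 469.54342657 -569.74070905  492.06272991] [-0.49493522  0.86699619 -0.04707673  0.03377152]
top 50.56035933379044 276.8532326916226 204.03509120821903 [461.04813404  23.61664204 912.70543584] [ 0.03870418 -0.70461608  0.70756313 -0.03704844]
{'t': 0.1, 'qpos': array([-1.26111913e+00,  2.21154863e-01,  1.52745749e+00,  3.76113759e-05,
        1.39468998e+00, -1.26068135e-01]), 'qd': array([-1.11157470e-03, -1.25914539e-03, -2.95856769e-03,  1.58021756e-06,
        3.79019149e-04,  1.34206982e-03]), 'joint_efforts': array([ 1.41186098e-03, -4.98244858e+01, -3.90547693e+01, -1.91067297e-04,
        5.69807758e-03,  5.24850435e-06]), 'tool_pos': array([ 263.68058332, -566.12171309,  252.32464252]), 'ee_rot': array([-8.52935186e-04,  9.76359847e-01,  2.16149760e-01, -5.99337531e-05]), 'force': array([-0.36713473,  0.32445482, -0.19839074]), 'moment': array([-0.02651162, -0.03346224, -0.00184564]), 'finger_force': 0.0, 'gripper_width': 85.24195394070202}
```

View pics/top0.png

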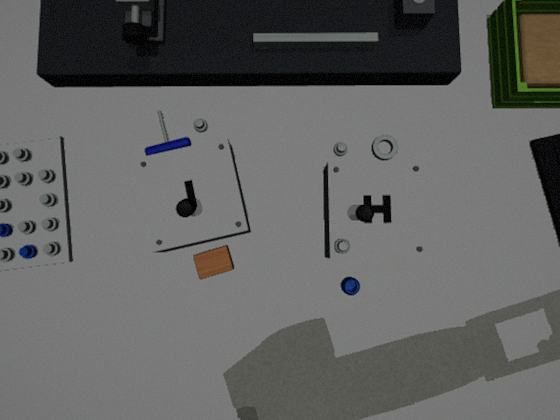

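View pics/side0.png

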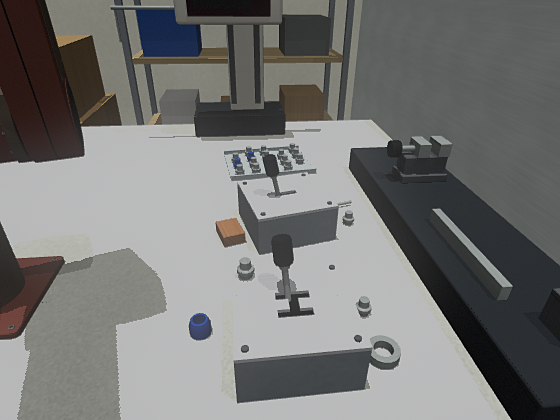

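The top view shows the console on the right, with its gate around (377,209), the knob around (363,213) and the deck fitting at (342,246). The lock box is on the left, with its knob at (186,208). In the side view the selector knob is at (283,250). I'll zoom in next.

Run:
```python
from h import *
import pickle
D=pickle.load(open("d0.pkl","rb"))
a=D["top"]["image"][135:275,315:435];b=D["side"]["image"][225:365,225:385]
a=cv2.resize(a,None,fx=4,fy=4,interpolation=3)[:, :400*4]
cv2.imwrite("pics/ct.png",a[:,:,::-1])
b=cv2.resize(b,None,fx=4,fy=4,interpolation=3)
cv2.imwrite("pics/cs.png",b[:,:,::-1])
```

```text
(no output)
```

View pics/ct.png

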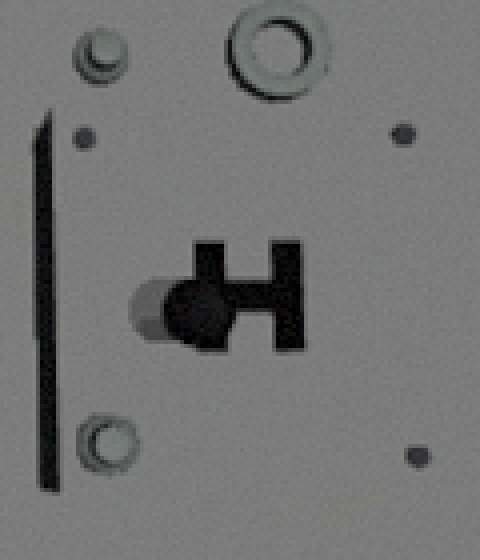

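View pics/cs.png

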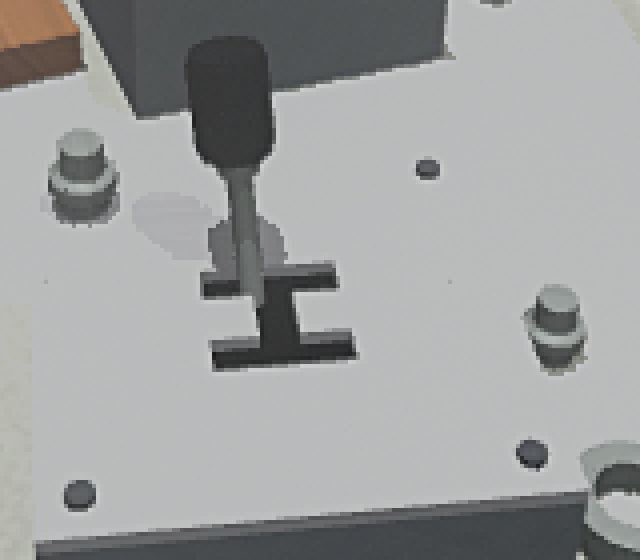

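The crops show the gate clearly. In the top crop the right leg's corners are (273,241), (302,241), (304,350) and (276,350), and the knob is centred near (200,311). In the side crop the knob is centred at (230,102). The lever sits in the left leg, slightly rear of the crossing.

```bash
cat >> h.py <<'E'
from scipy.optimize import least_squares
def con(p,q): # console coords -> world
    c,s=np.cos(p[2]),np.sin(p[2]);q=np.atleast_2d(q)
    return np.c_[p[0]+c*q[:,0]-s*q[:,1],p[1]+s*q[:,0]+c*q[:,1],q[:,2]]
def knob(a,fo,L=153):
    v=np.array([np.tan(fo),-np.tan(a),1]);return np.array([0,0,12])+L*v/np.linalg.norm(v)
E
python3 - <<'E'
from h import *
import pickle
D=pickle.load(open("d0.pkl","rb"));T,S=D["top"],D["side"]
o=np.array([315,135])-.375;os=np.array([225,225])-.375
G=np.array([[33.5,-10.5,89],[33.5,-25.5,89],[-33.5,-25.5,89],[-33.5,-10.5,89],[33.5,25.5,89]])
g=np.array([[273,241],[302,241],[304,350],[276,350],[194,241]])/4+o
# side: right leg (near cam) corners: rear-bottom, fwd-bottom, fwd top ; left leg fwd top
Gs=np.array([[-33.5,-25.5,89],[33.5,-25.5,89],[33.5,-10.5,89],[33.5,25.5,89]])
gs=np.array([[212,371],[356,358],[354,329],[336,262]])/4+os
kt=np.array([200,311])/4+o; ks=np.array([230,102])/4+os
for ex in (26,33.5):
  for A in(G,Gs): A[:,0]=np.sign(A[:,0])*ex
  w=lambda p:np.r_[(proj(T,con(p,G))-g).ravel(),(proj(S,con(p,Gs))-gs).ravel()]
  r=least_squares(w,[450,-170,0]);print(ex,r.x,r.cost);print(r.fun.round(1))
  p=r.x
k,e=tri(T,kt,S,ks);print("tri",k,e)
for p in (p,):
  w=lambda q:np.r_[proj(T,con(p,knob(q[0],q[1],172)))[0]-kt,proj(S,con(p,knob(*q)))[0]-ks]
  q=least_squares(w,[-.24,0]);print(q.x,q.fun,con(p,knob(*q.x)))
print("scr",[atz(T,*(np.array(s)/4+o),89).round(1) for s in([403,134],[418,456],[84,138])])
print("fits",atz(T,*(np.array([113,440])/4+o),121),atz(T,*(np.array([278,50])/4+o),18),atz(T,*(np.array([106,45])/4+o),32))
print("lock",atz(T,186,207,180))
E
```

```text
26 [ 5.40360002e+02 -1.61041982e+02 -9.87302276e-03] 1.4573316225588973
[-0.4 -0.1  0.4 -0.1  0.5  0.5 -0.6  0.5  0.  -0.2  0.5 -0.3  0.7  0.4
 -0.6  0.  -0.2 -0.1]
33.5 [ 5.37276704e+02 -1.61401768e+02  5.69888919e-02] 77.85701610806923
[-1.5 -2.8 -0.7 -3.3  2.   5.3  0.9  5.7 -0.9 -1.6 -5.5  1.5  4.6 -0.9
  2.5 -1.1  1.3 -1. ]
tri [ 526.70600239 -123.84866685  159.48594658] 0.9773495405451139
[-0.2464463  -0.05870872] [-0.00588105  0.24356597  0.23904686 -0.04146035] [[ 526.46135939 -124.69292901  160.13672566]]
scr [array([ 616.4, -235. ,   89. ]), array([ 466. , -236.3,   89. ]), array([615.2, -85.3,  89. ])]
fits [473.3624969  -91.44201122 121.        ] [ 673.74753159 -194.93589633   18.        ] [ 673.39711487 -104.7989561    32.        ]
lock [535.59440492 175.73803288 180.        ]
```

Request:
servo_tool(increments=[{"jaw": 0,"linear": [0.02,-0.016,0],"yaw": 0.03},{"jaw": 0,"linear": [0.055,-0.045,0],"yaw": 0.08},{"jaw": 0,"linear": [0.095,-0.078,0],"yaw": 0.13},{"jaw": 0,"linear": [0.135,-0.111,0],"yaw": 0.18},{"jaw": 0,"linear": [0.175,-0.144,0],"yaw": 0.23},{"jaw": 0,"linear": [0.215,-0.176,0],"yaw": 0.28},{"jaw": 0,"linear": [0.255,-0.209,0],"yaw": 0.33},{"jaw": 0,"linear": [0.295,-0.242,0],"yaw": 0.38},{"jaw": 0,"linear": [0.335,-0.275,0],"yaw": 0.42},{"jaw": 0,"linear": [0.365,-0.3,0],"yaw": 0.446},{"jaw": 0,"linear": [0.379,-0.311,0],"yaw": 0.446},{"jaw": 0,"linear": [0.379,-0.311,0],"yaw": 0.446}], newtons=20)

```text
t: 1.6
tool_pos: [476.2, -124.1, 253.0]
ee_rot: [0.0, 1.0, -0.004, -0.0]
force: [-0.1, -0.0, -0.4]
gripper_width: -0.2
finger_force: 0.0
```

Run:
```python
from h import *
s=env.sense();print(s["t"],s["tool_pos"],s["ee_rot"],s["gripper_width"],env.tip_reach,s["force"])
```

```text
1.6 [ 476.16782063 -124.14410049  253.01645644] [ 3.23746188e-05  9.99992247e-01 -3.92246558e-03 -3.44803564e-04] -0.15425657205733156 22.0 [-0.13032792 -0.04724648 -0.38909552]
```

Request:
servo_tool(increments=[{"jaw": 0,"linear": [0,0,0.03],"yaw": 0},{"jaw": 0,"linear": [0,0,0.06],"yaw": 0},{"jaw": 0,"linear": [0,0,0.086],"yaw": 0},{"jaw": 0,"linear": [0,0,0.086],"yaw": 0}])

```text
t: 2.1
tool_pos: [474.0, -125.4, 165.0]
ee_rot: [-0.001, 1.0, -0.006, -0.002]
force: [0.5, -0.3, -0.2]
gripper_width: 0.0
finger_force: 0.0
```

Run:
```python
from h import *
s=env.sense();print(s["t"],s["tool_pos"],s["force"])
T=snap("top","t1");S=snap("side","s1")
a=cv2.resize(T["image"][135:275,315:435],None,fx=4,fy=4,interpolation=3)[:,:360]
a=cv2.resize(T["image"][155:265,315:415],None,fx=4,fy=4,interpolation=3)
b=cv2.resize(S["image"][215:325,225:325],None,fx=4,fy=4,interpolation=3)
cv2.imwrite("pics/m1.png",np.hstack([a,b])[:,:,::-1])
```

```text
2.1 [ 473.99691284 -125.36069306  165.04993256] [ 0.52845225 -0.3197658  -0.24088233]
```

View pics/m1.png

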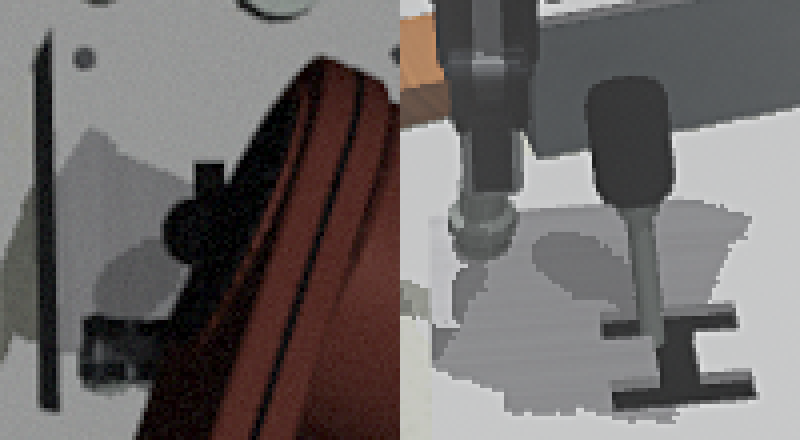

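The side view shows the shut fingers behind the knob, level with its lower half and clear of the deck fitting. Next I push forward gently to the crossing.

Request:
servo_tool(increments=[{"jaw": 0,"linear": [0.01,0,0],"yaw": 0},{"jaw": 0,"linear": [0.018,0,0],"yaw": 0},{"jaw": 0,"linear": [0.023,0,0],"yaw": 0},{"jaw": 0,"linear": [0.026,0,0],"yaw": 0},{"jaw": 0,"linear": [0.029,0,0],"yaw": 0},{"jaw": 0,"linear": [0.032,0,0],"yaw": 0},{"jaw": 0,"linear": [0.035,0,0],"yaw": 0},{"jaw": 0,"linear": [0.037,0,0],"yaw": 0},{"jaw": 0,"linear": [0.038,0,0],"yaw": 0},{"jaw": 0,"linear": [0.038,0,0],"yaw": 0},{"jaw": 0,"linear": [0.038,0,0],"yaw": 0}])

```text
t: 3.58
tool_pos: [514.1, -125.0, 167.3]
ee_rot: [0.0, 1.0, -0.005, 0.0]
force: [-0.3, 0.9, -1.2]
gripper_width: -0.2
finger_force: 0.4
```

```bash
cat >> h.py <<'E'
P=np.array([540.36,-161.04,-.0099])
def frame(tag):
    S=snap("side",tag);T=env.grab_frame("top");s=env.sense();print(s["t"],s["tool_pos"].round(1),s["force"].round(1))
    b=cv2.resize(S["image"][205:335,225:345],None,fx=4,fy=4,interpolation=3)
    t=cv2.resize(T["image"][175:245,340:420],None,fx=4,fy=4,interpolation=3)
    c=np.zeros((520,800,3),np.uint8);c[:,:480]=b;c[:280,480:]=t
    cv2.imwrite(f"pics/{tag}c.png",c[:,:,::-1])
    return S,T
def ang(S,uv,fixed=None): # joint angles from side-crop pixel of knob centre
    ks=np.array(uv)/4+[225,205]-.375
    q=least_squares(lambda q:proj(S,con(P,knob(*q)))[0]-ks,[-.1,0]).x;print("across,fore",q,con(P,knob(*q)))
E
python3 -c "
from h import *
S,T=frame('a')
for f in(-.06,0,.06):print(f,(proj(S,con(P,knob(-.245,f)))-[225,205]+.375)*4)"
```

```text
3.675 [ 514.1 -125.   167.3] [-0.7  0.2 -0.3]
-0.06 [[245.23479469 179.59493759]]
0 [[269.30651799 177.65001992]]
0.06 [[293.31246477 177.02084559]]
```

View pics/ac.png

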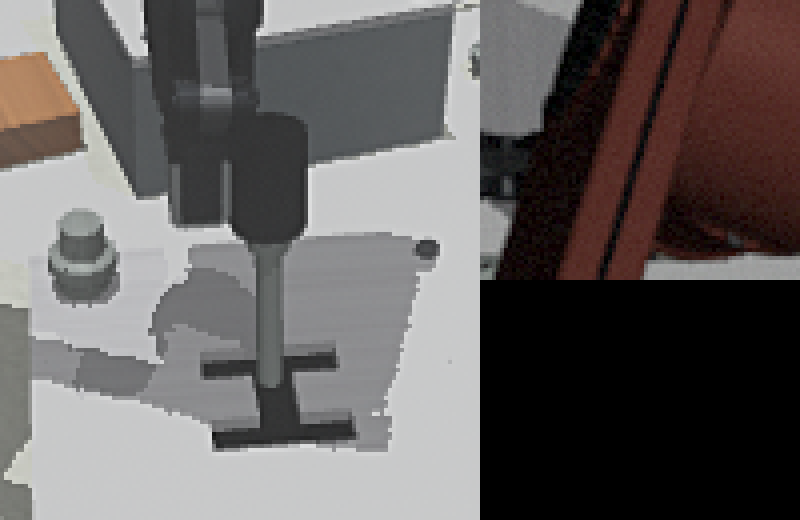

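The knob centre is at crop (269,179), which gives fore ≈ 0, so the lever is at the crossing. Now I go round to its left side.

Request:
servo_tool(increments=[{"jaw": 0,"linear": [-0.008,0,0],"yaw": 0},{"jaw": 0,"linear": [-0.015,0,0],"yaw": 0},{"jaw": 0,"linear": [-0.016,-0.015,0],"yaw": 0},{"jaw": 0,"linear": [-0.016,-0.035,0],"yaw": 0},{"jaw": 0,"linear": [-0.016,-0.047,0],"yaw": 0},{"jaw": 0,"linear": [-0.014,-0.048,0],"yaw": 0},{"jaw": 0,"linear": [0.006,-0.048,0],"yaw": 0},{"jaw": 0,"linear": [0.022,-0.048,0],"yaw": 0},{"jaw": 0,"linear": [0.026,-0.048,0],"yaw": 0},{"jaw": 0,"linear": [0.026,-0.048,0],"yaw": 0},{"jaw": 0,"linear": [0.026,-0.048,0],"yaw": 0}])

```text
t: 5.05
tool_pos: [540.0, -77.4, 167.1]
ee_rot: [-0.0, 1.0, -0.005, -0.0]
force: [0.4, -0.5, -0.4]
gripper_width: -0.2
finger_force: 0.0
```

Request:
servo_tool(increments=[{"jaw": 0,"linear": [0,0.006,0],"yaw": 0},{"jaw": 0,"linear": [0,0.012,0],"yaw": 0},{"jaw": 0,"linear": [0,0.016,0],"yaw": 0},{"jaw": 0,"linear": [0,0.02,0],"yaw": 0},{"jaw": 0,"linear": [0,0.025,0],"yaw": 0},{"jaw": 0,"linear": [0,0.03,0],"yaw": 0},{"jaw": 0,"linear": [0,0.035,0],"yaw": 0},{"jaw": 0,"linear": [0,0.04,0],"yaw": 0},{"jaw": 0,"linear": [0,0.045,0],"yaw": 0},{"jaw": 0,"linear": [0,0.05,0],"yaw": 0},{"jaw": 0,"linear": [0,0.05,0],"yaw": 0}])

```text
t: 6.42
tool_pos: [542.0, -128.6, 170.2]
ee_rot: [0.001, 1.0, -0.005, 0.002]
force: [-0.4, 1.2, 11.6]
gripper_width: -0.1
finger_force: 6.8
```

```bash
python3 -c "
from h import *
S,T=frame('b')
for a in(-.1,0,.1):print(a,(proj(S,con(P,knob(a,0)))-[225,205]+.375)*4)"
```

```text
6.525 [ 541.9 -128.4  170.2] [-1.1  2.6 12.5]
-0.1 [[277.55081437 205.5861185 ]]
0 [[283.53503641 230.80476741]]
0.1 [[289.68593693 260.91471925]]
```

View pics/bc.png

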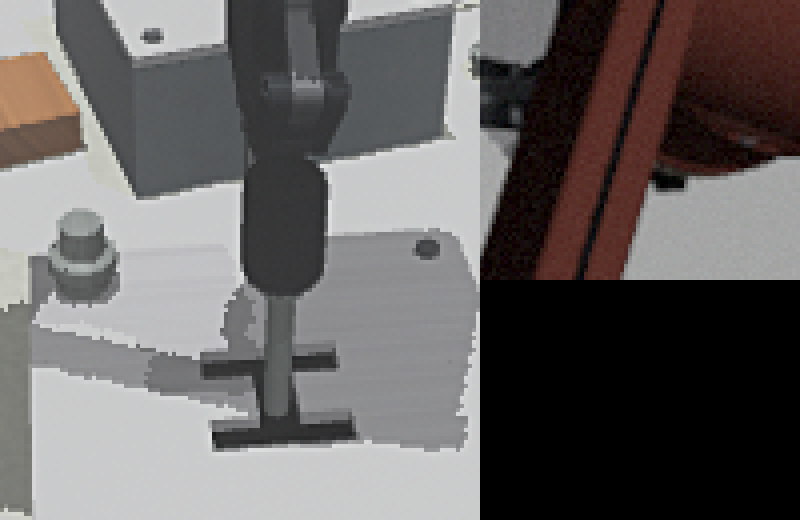

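The knob is at crop (285,228), mid-crossing (across ≈ 0). The 12 N upward force means the finger knuckle is riding on top of the knob. I'll back off, rise 14 mm and carry on with the fingertip only.

Request:
servo_tool(increments=[{"jaw": 0,"linear": [0,-0.006,0],"yaw": 0},{"jaw": 0,"linear": [0,-0.012,0],"yaw": 0},{"jaw": 0,"linear": [0,-0.012,-0.008],"yaw": 0},{"jaw": 0,"linear": [0,-0.012,-0.014],"yaw": 0},{"jaw": 0,"linear": [0,-0.006,-0.014],"yaw": 0},{"jaw": 0,"linear": [0,-0.001,-0.014],"yaw": 0},{"jaw": 0,"linear": [0,0.004,-0.014],"yaw": 0},{"jaw": 0,"linear": [0,0.009,-0.014],"yaw": 0},{"jaw": 0,"linear": [0,0.014,-0.014],"yaw": 0},{"jaw": 0,"linear": [0,0.018,-0.014],"yaw": 0},{"jaw": 0,"linear": [0,0.02,-0.014],"yaw": 0},{"jaw": 0,"linear": [0,0.02,-0.014],"yaw": 0}])

```text
t: 8.02
tool_pos: [539.9, -147.5, 181.3]
ee_rot: [0.0, 1.0, -0.005, -0.0]
force: [0.1, 0.6, -0.0]
gripper_width: -0.1
finger_force: 0.2
```

Request:
servo_tool(increments=[{"jaw": 0,"linear": [0,0.004,0],"yaw": 0},{"jaw": 0,"linear": [0,0.008,0],"yaw": 0},{"jaw": 0,"linear": [0,0.012,0],"yaw": 0},{"jaw": 0,"linear": [0,0.015,0],"yaw": 0},{"jaw": 0,"linear": [0,0.018,0],"yaw": 0},{"jaw": 0,"linear": [0,0.02,0],"yaw": 0},{"jaw": 0,"linear": [0,0.02,0],"yaw": 0}])

```text
t: 8.9
tool_pos: [539.6, -167.5, 181.3]
ee_rot: [0.0, 1.0, -0.005, -0.0]
force: [0.0, 0.2, 0.7]
gripper_width: 0.5
finger_force: 0.1
```

```bash
python3 -c "
from h import *
S,T=frame('c')
for a in(.15,.21,.24,.27):print(a,(proj(S,con(P,knob(a,0)))-[225,205]+.375)*4)"
```

```text
9.0 [ 539.7 -167.4  181.4] [0.1 0.6 0.9]
0.15 [[292.79876348 277.78009566]]
0.21 [[296.54606937 299.57190134]]
0.24 [[298.41839265 311.08726695]]
0.27 [[300.28610255 323.00425441]]
```

View pics/cc.png

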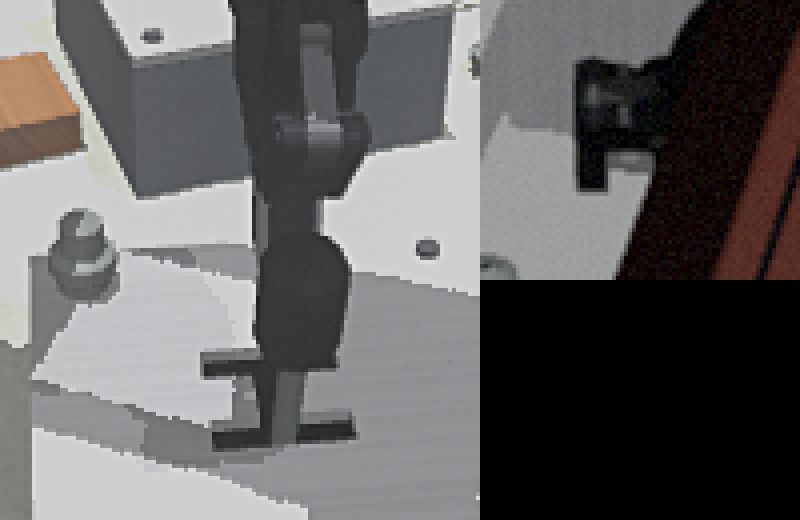

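The knob is at crop (303,302), across ≈ 0.215, and the stem is in the right leg. I push 3 mm more for margin, then go behind the knob at a safe distance.

Request:
servo_tool(increments=[{"jaw": 0,"linear": [0,0.002,0],"yaw": 0},{"jaw": 0,"linear": [0,0.004,0],"yaw": 0},{"jaw": 0,"linear": [0,0.004,0],"yaw": 0},{"jaw": 0,"linear": [0,-0.01,0],"yaw": 0},{"jaw": 0,"linear": [0,-0.02,0],"yaw": 0},{"jaw": 0,"linear": [-0.015,-0.022,0],"yaw": 0},{"jaw": 0,"linear": [-0.035,-0.022,0],"yaw": 0},{"jaw": 0,"linear": [-0.045,-0.02,0],"yaw": 0},{"jaw": 0,"linear": [-0.046,0,0.005],"yaw": 0},{"jaw": 0,"linear": [-0.046,0.02,0.014],"yaw": 0},{"jaw": 0,"linear": [-0.046,0.032,0.018],"yaw": 0},{"jaw": 0,"linear": [-0.046,0.032,0.018],"yaw": 0}])

```text
t: 10.5
tool_pos: [493.0, -200.0, 162.4]
ee_rot: [-0.0, 1.0, -0.006, -0.001]
force: [0.5, -0.7, 0.5]
gripper_width: -0.0
finger_force: 0.0
```

Request:
servo_tool(increments=[{"jaw": 0,"linear": [0.01,0,0],"yaw": 0},{"jaw": 0,"linear": [0.017,0,0],"yaw": 0},{"jaw": 0,"linear": [0.021,0,0],"yaw": 0},{"jaw": 0,"linear": [0.025,0,0],"yaw": 0},{"jaw": 0,"linear": [0.029,0,0],"yaw": 0},{"jaw": 0,"linear": [0.033,0,0],"yaw": 0},{"jaw": 0,"linear": [0.037,0,0],"yaw": 0},{"jaw": 0,"linear": [0.041,0,0],"yaw": 0},{"jaw": 0,"linear": [0.045,0,0],"yaw": 0},{"jaw": 0,"linear": [0.049,0,0],"yaw": 0},{"jaw": 0,"linear": [0.052,0,0],"yaw": 0},{"jaw": 0,"linear": [0.052,0,0],"yaw": 0}])

```text
t: 12.0
tool_pos: [545.6, -199.4, 163.3]
ee_rot: [0.0, 1.0, -0.005, 0.0]
force: [-0.8, -0.4, 0.2]
gripper_width: -0.1
finger_force: 0.1
```

```bash
python3 -c "
from h import *
S,T=frame('d')
for a in(.15,.2,.26,.275):print(a,(proj(S,con(P,knob(.24,a)))-[225,205]+.375)*4)"
```

```text
12.1 [ 545.5 -199.4  163.4] [-0.9 -0.8  0.6]
0.15 [[365.1774735  309.80504129]]
0.2 [[386.7786816  310.67357235]]
0.26 [[412.09829113 312.55707964]]
0.275 [[418.31219564 313.16952626]]
```

View pics/dc.png

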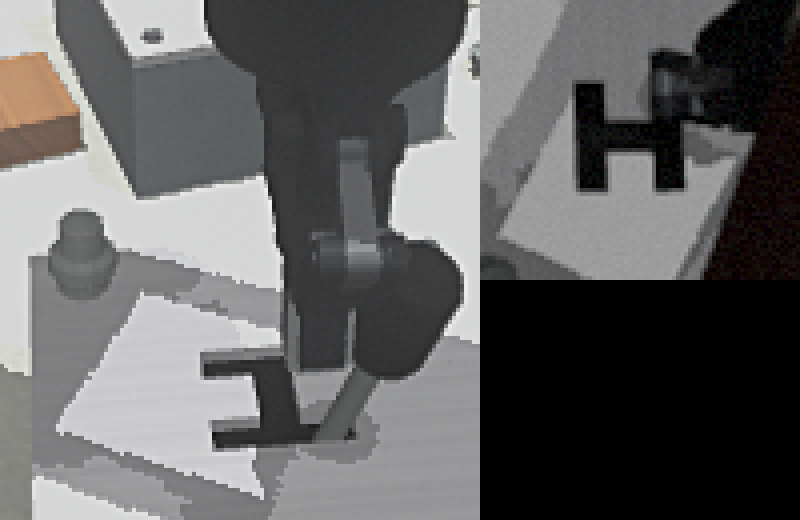

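The knob is near crop (410,310), fore ≈ 0.25, so it is nearly home. I'll press on in small steps until it meets the end stop.

Request:
servo_tool(increments=[{"jaw": 0,"linear": [0.001,0,0],"yaw": 0},{"jaw": 0,"linear": [0.002,0,0],"yaw": 0},{"jaw": 0,"linear": [0.002,0,0],"yaw": 0}])

```text
t: 12.48
tool_pos: [547.4, -199.4, 163.3]
ee_rot: [-0.0, 1.0, -0.005, -0.0]
force: [-1.3, -0.9, 0.3]
gripper_width: 0.1
finger_force: 0.3
```

Request:
servo_tool(increments=[{"jaw": 0,"linear": [0.001,0,0],"yaw": 0},{"jaw": 0,"linear": [0.002,0,0],"yaw": 0},{"jaw": 0,"linear": [0.002,0,0],"yaw": 0}])

```text
t: 12.85
tool_pos: [549.4, -199.4, 163.3]
ee_rot: [0.0, 1.0, -0.005, 0.0]
force: [-1.2, -0.0, -0.7]
gripper_width: -0.2
finger_force: 0.3
```

Request:
servo_tool(increments=[{"jaw": 0,"linear": [0.001,0,0],"yaw": 0},{"jaw": 0,"linear": [0.002,0,0],"yaw": 0},{"jaw": 0,"linear": [0.002,0,0],"yaw": 0}])

```text
t: 13.22
tool_pos: [550.9, -199.4, 163.0]
ee_rot: [-0.0, 1.0, -0.005, -0.001]
force: [-4.0, -0.5, 0.2]
gripper_width: 0.3
finger_force: 1.8
```

Request:
servo_tool(increments=[{"jaw": 0,"linear": [0.001,0,0],"yaw": 0},{"jaw": 0,"linear": [0.001,0,0],"yaw": 0}])

```text
t: 13.48
tool_pos: [551.5, -199.4, 162.9]
ee_rot: [-0.0, 1.0, -0.005, -0.001]
force: [-6.2, 0.4, 0.4]
gripper_width: -0.0
finger_force: 3.0
```

The force is now rising against the stop, so the lever is home. I retreat straight back, then up.

Request:
servo_tool(increments=[{"jaw": 0,"linear": [-0.004,0,0],"yaw": 0},{"jaw": 0,"linear": [-0.014,0,0],"yaw": 0},{"jaw": 0,"linear": [-0.034,0,0],"yaw": 0},{"jaw": 0,"linear": [-0.06,0,0],"yaw": 0},{"jaw": 0,"linear": [-0.08,0,-0.02],"yaw": 0},{"jaw": 0,"linear": [-0.09,0,-0.06],"yaw": 0},{"jaw": 0,"linear": [-0.1,0.03,-0.1],"yaw": 0},{"jaw": 0,"linear": [-0.11,0.08,-0.12],"yaw": 0},{"jaw": 0,"linear": [-0.12,0.12,-0.12],"yaw": 0},{"jaw": 0,"linear": [-0.12,0.15,-0.12],"yaw": 0},{"jaw": 0,"linear": [-0.12,0.15,-0.12],"yaw": 0}])

```text
t: 14.85
tool_pos: [430.2, -350.0, 283.5]
ee_rot: [0.0, 1.0, -0.006, 0.0]
force: [0.2, -0.0, 0.4]
gripper_width: -0.1
finger_force: 0.0
```

```bash
python3 -c "
from h import *
S,T=frame('e')
for a in(.2,.24,.26,.275):print(a,(proj(S,con(P,knob(.24,a)))-[225,205]+.375)*4)
cv2.imwrite('pics/eF.png',cv2.resize(np.vstack([S['image'],T['image']]),None,fx=.71,fy=.71,interpolation=3)[:,:,::-1])"
```

```text
14.95 [ 430.7 -347.9  283.3] [0.4 0.3 0. ]
0.2 [[386.7786816  310.67357235]]
0.24 [[403.73828614 311.82816505]]
0.26 [[412.09829113 312.55707964]]
0.275 [[418.31219564 313.16952626]]
```

View pics/ec.png

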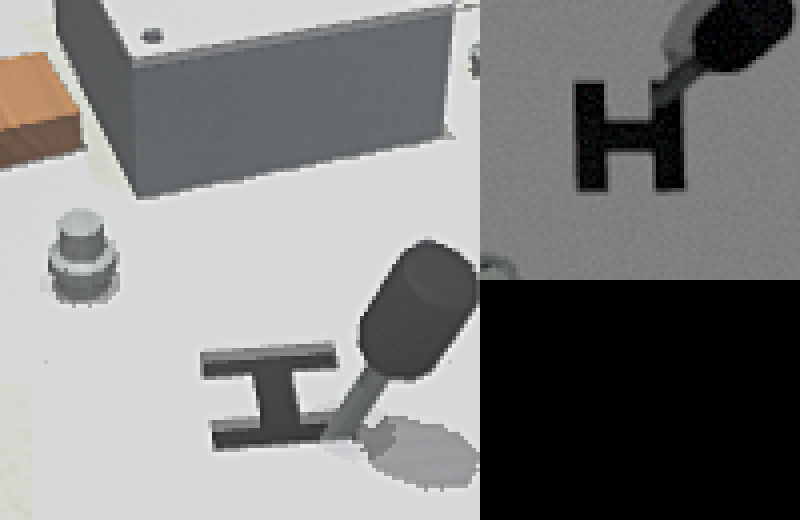

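View pics/eF.png

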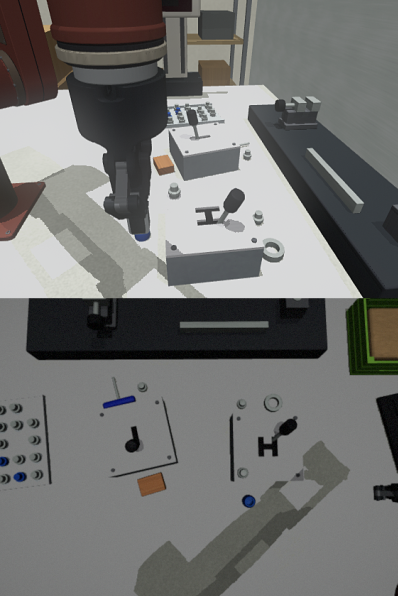

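The lever is fully forward in the right leg, with the knob at crop (418,310), fore ≈ 0.27. The bystanders and the lock lever are unmoved, and the arm is clear.

```bash
python3 -c "
from h import *
print(env.close_job())"
```

```text
the job is handed in; nothing more can be done
None
```

The drive selector is fully home in its third slot (right leg, forward), and the job is handed in at about 15 s with the arm clear and the lock lever and loose items unmoved; one slip was a finger knuckle pressing on the knob top at about 12 N mid-crossing, so I backed off and raised the tool before going on.

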